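Load a leaf drill jig and pin its leaf shut

TASK

Load the drill jig: set the plain steel collar down flat in the jig's nest between the four locating dowels, swing the hinged leaf over it and down until it is fully shut, then take the knobbed lock pin from the vee block and push it through the jig's fork and the leaf's tongue, entering from the robot's side, until its shoulder is home against the fork. Leave the other parts and tools on the bench where they lie.

Things in the scene. Friction and masses are not known exactly. Their poses are not given: they have to be found in the camera images.
- jig: steel leaf drill jig fixed to the bench. Dark base plate 90 (x) x 178 mm (y -92 to +86), 12 high. Origin on the bench under the nest's centre; z up; y along the jig from hinge to fork; x across it, away from the robot at yaw 0 (the way the pin goes in). Beside the fork (x below -18 mm, y +30 to +90 mm) only the base plate and low screw heads: room for fingers
- nest (a point): centre of the nest's seat, jig (0, 0, 14) mm: the collar's underside centre belongs here. Round pad 33 mm across; four 6 mm dowels stand 22.8 mm from the centre at jig angles 45, 135, 225, 315 deg, tops 10 mm above the seat (tapered over the last 3.5 mm). The collar has 0.8 mm play all round. Axes as the jig's
- pin_hole (a point): mouth of the fork's hole on the outer face of the near (robot's side) cheek, jig (-18, 62, 43) mm. The fork: two cheeks 10 mm thick (x), 16 mm apart, 28 mm wide (y), up to z 57, round tops. The 9.5 mm hole runs along jig +x through cheek, leaf tongue (14 mm thick, in line when the leaf is shut) and far cheek, 36 mm in all. Axes as the jig's
- hinge (a point): middle of the leaf's hinge axis, which runs along jig x; jig (0, -68, 43) mm. Two ears stand round it, x 18 to 28 mm either side, up to z 54. Axes as the jig's
- leaf (a joint): leaf angle, rad: 0 shut (level, on its stop, tongue in the fork, 1 mm above a seated collar), 1.57 upright, 2.0 limit; starts open at 1.65 to 1.88. The hinge is a little stiff: the leaf (0.3 kg) stays where left within about 15 deg of upright, and from below about 1.0 rad falls shut, damped, by its own weight. Closed fingers can push it from behind (hinge side) near its upper end
- leaf_end (a point): middle of the leaf's free end, 154 mm from the hinge axis, mid-thickness. The leaf: a 12 mm plate 56 mm wide (x) from 16 to 94 mm out from the hinge, with two brass drill bushes 4 mm proud, then a tongue 14 mm wide and 22 mm thick out to 141 mm, ending in a 5 mm thick tab
- vee: loose steel vee block 50 x 50 x 35 mm, 0.5 kg; origin at the centre of its underside; an open vee groove runs along its x axis in the top. It carries the lock pin. Vee and collar stand at the two ends of the jig, either one at the left
- lock_pin: loose lock pin, 50 g, lying level in the vee, axis 23 mm above the bench. Origin on the axis at the shoulder, x along the shank to the tip. Steel shank 8 mm thick, 46 mm long, last 8 mm tapering to 3.6 mm. Behind the origin a flange 16 mm across (3 mm), then a black ribbed round knob 20 mm across, x -3 to -33 mm, overhanging the vee's -x end: grip it across the knob's middle
- pin_tip (a point): tip of the lock pin's shank, on its axis, 46 mm from the shoulder
- collar: loose plain steel collar standing flat on the bench, 38 mm across, 22 mm high, central bore; origin at the centre of its underside, z up; about 90 g. Gripped over its top 10 mm only, the fingers clear the nest's dowels
- flanged_bush: bystander: loose dark flanged steel bush, 48 mm across, 24 mm high; origin under its centre
- stepped_plug: bystander: loose stepped brass plug, 32 mm across, 34 mm high; origin under its centre
- brush: bystander: loose flat dust brush, 33 x 173 x 10 mm, lying at the bench's front edge
- hexkey: bystander: loose hex key, 27 x 79 x 6 mm
Things that resemble listed ones, but are neither listed nor needed, are in the scene too. Of the things shaped like the lock_pin, the black one is meant.

How it is judged:
By the outcome, as a careful person would: the job done as asked, in the order asked, and still so for the second after the job is handed in, with the robot touching nothing.
It also fails if it takes over 72 s, if anything falls off the work surface, if the arm or the gripper's body presses on something with over 40 N, if the wrist force passes 120 N, or if a joint passes its speed limit or range.

ROBOT

A 6-joint arm with a two-finger parallel gripper is mounted at the origin on a cart in front of the work surface, level with it; the furniture and walls round the work are solid. World frame = base frame: x ahead of the robot, y to its left, z up, the work surface at z = 0. Lengths are in m, angles in rad, forces in N, time in s.
With the tool pointing down it reaches from about 0.35 to 0.85 m from the base axis. Payload 8.1 kg.
Tool frame: the origin (TCP) lies where the fingers leave the gripper's body, on its centre line; the fingertips stand 84 mm ahead of it and the grasp point (between the pads) lies 65 mm ahead of it (tcp_to_tips is the distance from the TCP to the fingertips, in m); z points along the fingers, y is the line along which they close (so a half turn about z gives the same grasp; the last joint's range is limited). The gripper opens to 93 mm and grips with 3 to 60 N. Pads are 15 mm wide; open, the fingers measure 128 mm over their backs; the gripper's body (75 mm by 188 mm) begins 65 mm behind the grasp point.
Start: joints at [1.191, 0.13, 1.488, -0, 1.523, -0.085], TCP at [0.174, 0.574, 0.303] pointing down, gripper open.
Joint ranges: [-2.96, 2.96], [-0.89, 2.26], [0.02, 2.5], [-1.34, 4.48], [0, 2.73], [-2.66, 2.66]. Speed limits (rad/s): [2.39, 2.39, 2.79, 3.14, 3.14, 3.14].

INTERFACE

Orientations are given as a rotation vector (axis times angle).
In Python, from cell import state, capture, get_calibration, finish_job, outline_of, tcp_to_tips gives the robot as it stands.
- The arm moves only by the tool send_rows, never from a script. Its argument "deltas" is a list of rows, each a list of 7 numbers: the shift along the tool's x, y, z normalised to -1 to 1, where 1 is 0.5 m, then the turn, a rotation vector about the tool's x, y, z normalised to -1 to 1, where 1 is 45 degrees, then the finger opening in mm, from 0 to 93. In form: [[dx, dy, dz, ax, ay, az, hand], ...]. A call has exactly 10 rows; each row shifts and turns the commanded pose from where the row before left it, along the tool's axes as they then stand; what a row does not reach is not made up. A row lasts 1/8 s, in which the tool goes at most 62.5 mm and 10.7 degrees, less where a joint would pass 70% of its speed; a pose out of reach is approached as far as the arm can. A call with a number of a shift or a turn outside -1 to 1 is refused whole. A call with a gripper value outside its range is refused whole. The fingers move at their own pace and stop on an object; "force" is the grip in N (left out, the last holds). Time passes only in rows, so rows that do not move let the fingers close, or fill a call up. It gives the time, the measured TCP pose, the force, the opening and the grip force at its end, in the units of the state.
- state(): the state, without advancing time (a new reading comes with each control period).
- capture(name): name is "side" or "top" or "wrist"; returns the picture (420x560x3 uint8, blue, green, red); there is no depth.
- get_calibration(name): a dict with "intrinsics" (3x3 intrinsics, pixels), "eye" and "orientation" of the camera in the world. Camera axes: x right, y down, z forward; pixel columns grow to the right and rows downward; lengths in m; the calibration is good to about 2 mm. A picture is of the moment at which its call begins: read the wrist's pose just before it. get_calibration takes no time and is no camera call; for the wrist camera it gives the pose at the moment of the call.
- finish_job(): hands the job in; it is judged then, once.
Trained networks look in the newest picture that a camera, given by its name, has taken for a name from the list of things; names that differ only in an ending like _2 or _b are one class to them, and where a whole thing is asked for, a point or a joint stands for the part that bears it (a point fixed in the world has none). Each returns a list of dicts, best first, with "confidence" (0 to 1); they miss things now and then, are a little off and sometimes report something else, mostly with a low value. They report only what shows in the picture. A call takes as long as a camera call. They do not tell look-alikes from the thing itself.
- outline_of(query, camera): "pixels" (420x560 bool, what is visible of it) and "pixel" ([column, row] in pixels, amid what is visible of it).
The state is a dict: "time_s": time; "joint_positions": joint angles; "joint_velocities": joint speeds; "effort": joint torques, N m; "eef_pos": TCP position; "tcp_rot": TCP orientation; "force": force on the tool from outside, world axes, zero at the start; "ft_torque": the same for the moment, N m; "grip_width": finger opening in m; "grip_force": force on a finger pad.
Only numpy, scipy, OpenCV 4.12 (cv2) and the standard library are available. Lean on these libraries where they do the work, as an engineer would, in place of code of your own. Each camera call takes 0.05 s, during which the arm holds its last target. There are 200 camera calls.

## Working session

There is one attempt and no reset: what is moved stays moved. The work goes in short steps, Python scripts to look and compute and a tool call to move; the robot and the scene stay as the last step left them, time stands still between calls to the robot, and variables do not carry over. Pictures are saved under pics/ and viewed, at most 10 in all, crops included, and the job is handed in when it is done.

Besides the shell and the picture viewer there is one more tool, called after "Emit:" as name([rows], argument=value, ...), one row to a line, values as JSON. send_rows: Moves the arm, as the interface text tells. Scaled input: -1 to 1 covers 0.5 m each way for a shift and 45 degrees each way for a turn. Its arguments: {"type":"object","properties":{"deltas":{"type":"array","items":{"type":"array","items":{"type":"number"}}},"force":{"type":"number"}},"required":["deltas"]}

```bash
mkdir -p pics; ls; python3 - <<'E'
from cell import *
import cv2,numpy as np
print(state())
for n in ("top","side"):
    im=capture(n); cv2.imwrite(f"pics/{n}0.png",im)
    c=get_calibration(n); print(n,c)
    for q in ("jig","leaf","vee","lock_pin","collar","flanged_bush","stepped_plug","leaf_end","pin_hole","nest","hinge"):
        for r in outline_of(q,n)[:3]:
            print(n,q,round(r["confidence"],2),np.round(r["pixel"]),r["pixels"].sum())
E
```

```text
pics
{'time_s': 0.0, 'joint_positions': array([ 1.19062226e+00,  1.31109716e-01,  1.48928649e+00, -2.88256296e-05,
        1.52301102e+00, -8.53978393e-02]), 'joint_velocities': array([-0.00045754,  0.00045568, -0.00022777, -0.00045572,  0.00107325,
        0.00127067]), 'effort': array([-1.37097846e-03, -5.59851158e+01, -4.91765678e+01,  7.66840903e-02,
        3.52562999e-02, -8.09782296e-05]), 'eef_pos': array([0.17414318, 0.57372994, 0.30171409]), 'tcp_rot': array([-4.61299089e-01, -3.10714432e+00,  2.78353473e-03]), 'force': array([-0.31708528, -0.67820112,  0.21294014]), 'ft_torque': array([ 0.03743507,  0.01175945, -0.02085837]), 'grip_force': 0.0, 'grip_width': 0.09289904376677666}
top {'intrinsics': array([[532.15145928,   0.        , 279.36639137],
       [  0.        , 532.15145928, 210.09375853],
       [  0.        ,   0.        ,   1.        ]]), 'eye': array([ 0.33016963, -0.18528965,  1.12085168]), 'orientation': array([-2.14938848,  2.15613633, -0.14900559])}
top jig 0.93 [262. 175.] 3776
top leaf 0.72 [306. 166.] 731
top vee 0.93 [164. 189.] 598
top lock_pin 0.64 [1
[... 432 characters left out ...]
,
       [  0.        , 442.98629919, 211.62855144],
       [  0.        ,   0.        ,   1.        ]]), 'eye': array([ 0.38041836, -1.00656791,  0.43701858]), 'orientation': array([-1.98130299,  0.12160936, -0.04922757])}
side jig 0.58 [334. 221.] 2597
side leaf 0.48 [362. 292.] 524
side vee 0.72 [301. 191.] 350
side lock_pin 0.6 [284. 195.] 103
side lock_pin 0.54 [245. 272.] 298
side collar 0.94 [309. 290.] 431
side collar 0.47 [389. 317.] 453
side flanged_bush 0.59 [362. 293.] 527
side stepped_plug 0.57 [390. 318.] 493
side leaf_end 0.74 [223. 250.] 388
side leaf_end 0.65 [337. 202.] 1397
side pin_hole 0.91 [329. 222.] 2686
side nest 0.58 [331. 222.] 2728
side hinge 0.87 [333. 222.] 2723
```

```bash
python3 - <<'E'
import cv2
a=cv2.imread("pics/top0.png");b=cv2.imread("pics/side0.png")
cv2.imwrite("pics/topz.png",cv2.resize(a[90:330,120:440],None,fx=2.5,fy=2.5,interpolation=cv2.INTER_CUBIC))
cv2.imwrite("pics/sidez.png",cv2.resize(b[140:350,180:460],None,fx=2.8,fy=2.8,interpolation=cv2.INTER_CUBIC))
E
```

```text
(no output)
```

View pics/topz.png

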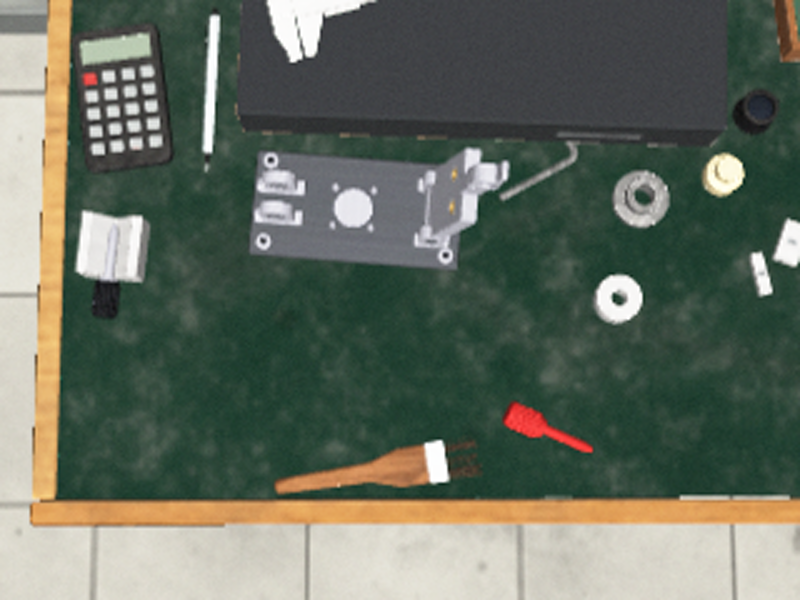

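View pics/sidez.png

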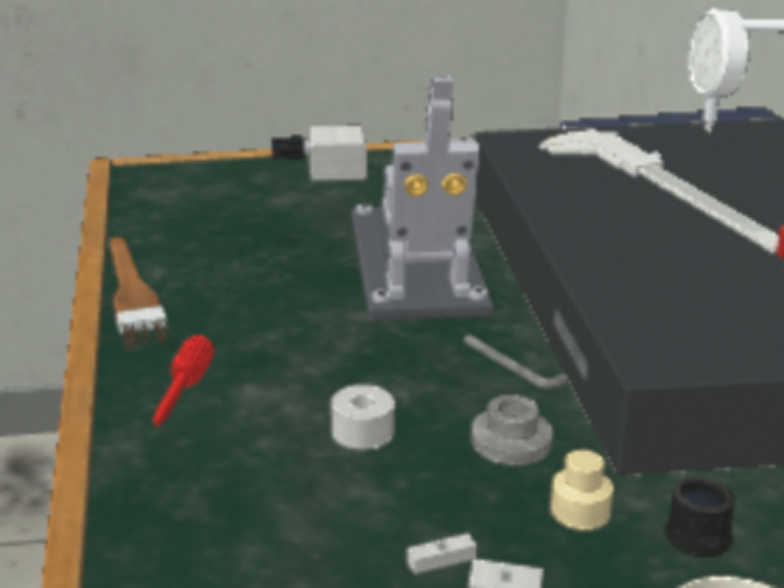

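Top view: the black lock pin lies at (161,206) in the vee block at the left; the red look-alike at (335,263) is to be avoided. The plain collar is at (368,209), with look-alikes at the flanged bush (375,170), brass plug (408,159) and black cup (422,134). The jig's fork is at the left and its hinge and upright leaf at the right. The side view agrees, with the collar at (309,290) and a tall dark plate behind the jig.

```bash
cat > h.py <<'E'
from cell import *
import cv2, numpy as np
from scipy.spatial.transform import Rotation as R
def rays(cal,px):
    px=np.atleast_2d(np.asarray(px,float)); K=cal["intrinsics"]
    d=np.c_[px,np.ones(len(px))]@np.linalg.inv(K).T
    d=R.from_rotvec(cal["orientation"]).apply(d)
    return np.array(cal["eye"]),d/np.linalg.norm(d,axis=1)[:,None]
def plane(cal,px,z):
    o,d=rays(cal,px); return o+d*((z-o[2])/d[:,2])[:,None]
def proj(cal,P):
    c=R.from_rotvec(cal["orientation"]).inv().apply(np.atleast_2d(P)-cal["eye"])@np.array(cal["intrinsics"]).T
    return c[:,:2]/c[:,2:]
def tri(*cp):  # (cal,px) pairs -> point, residual
    A=np.zeros((3,3));b=np.zeros(3);L=[]
    for c,p in cp:
        o,d=rays(c,p);M=np.eye(3)-np.outer(d[0],d[0]);A+=M;b+=M@o;L.append((o,M))
    x=np.linalg.solve(A,b);return x,max(np.linalg.norm(M@(x-o)) for o,M in L)
def go(pos,yaw=None,tilt=None):
    """tool-frame shift (normalised) and turn to a TCP target. yaw: direction of tool y axis (world, deg), pointing down"""
    s=state();p=np.array(s["eef_pos"]);r=R.from_rotvec(s["tcp_rot"])
    d=r.inv().apply(np.array(pos)-p)/0.5
    t=np.zeros(3)
    if yaw is not None:
        a=np.radians(yaw);y=np.array([np.cos(a),np.sin(a),0]);z=np.array([0,0,-1.])
        best=None
        for sg in(1,-1):
            T=R.from_matrix(np.c_[np.cross(sg*y,z),sg*y,z]);v=(r.inv()*T).as_rotvec()
            if best is None or np.linalg.norm(v)<np.linalg.norm(best):best=v
        t=best/(np.pi/4)
    ya=r.as_matrix()[:,1]
    print("t",round(s["time_s"],2),"tcp",np.round(p,4),"yawY",round(np.degrees(np.arctan2(ya[1],ya[0])),1),"shift",np.round(d,4),"turn",np.round(t,4))
E
python3 - <<'E'
from h import *
ct,cs=get_calibration("top"),get_calibration("side")
z=lambda u,v:(u/2.5+120,v/2.5+90)
w=lambda u,v:(u/2.8+180,v/2.8+140)
for n,p,h in [("c1",z(260,152),.012),("c2",z(250,255),.012),("c3",z(457,268),.012),("nest",z(353,208),.014),("collar top",z(619,298),.022),("vee c",z(113,247),.035),("pin knob",z(105,299),.023),("knobend",z(103,317),.023),("boxfront r",z(724,146),0.),("boxfrontL",z(238,126),0.),("boxtopL",z(242,110),.05),("bushfl",z(641,199),.01)]:
    print(n,np.round(plane(ct,p,h)[0],4))
print("collar",tri((ct,z(619,298)),(cs,w(363,398))))
print("boxcorner", tri((ct,z(722,130)),(cs,w(624,392))))
print("leaf tip", tri((ct,z(500,170)),(cs,w(442,82))))
print("knob", tri((ct,z(105,299)),(cs,w(289,147))))
s=state();go([.5,0,.3],0)
cw=get_calibration("wrist");r=R.from_rotvec(s["tcp_rot"])
print("wristcam in tool",r.inv().apply(cw["eye"]-s["eef_pos"]),(r.inv()*R.from_rotvec(cw["orientation"])).as_matrix().round(3),cw["intrinsics"][0])
E
```

```text
c1 [ 0.6091 -0.0711  0.012 ]
c2 [ 0.52   -0.0636  0.012 ]
c3 [ 0.5084 -0.2384  0.012 ]
nest [ 0.5598 -0.1506  0.014 ]
collar top [ 0.481  -0.3728  0.022 ]
vee c [0.5231 0.0473 0.035 ]
pin knob [0.4813 0.0554 0.023 ]
knobend [0.4662 0.0567 0.023 ]
boxfront r [ 0.6164 -0.4708  0.    ]
boxfrontL [ 0.6353 -0.0506  0.    ]
boxtopL [ 0.6353 -0.0597  0.05  ]
bushfl [ 0.5677 -0.3958  0.01  ]
collar (array([ 0.48241257, -0.37275283,  0.02329155]), np.float64(0.001557814942439034))
boxcorner (array([ 0.61363361, -0.45296344,  0.06641572]), np.float64(0.0008051722588134127))
leaf tip (array([ 0.55248575, -0.26183994,  0.18448051]), np.float64(0.00047673446701151017))
knob (array([0.48295646, 0.05559896, 0.02204815]), np.float64(0.0015107151864511988))
t 1.2 tcp [0.1743 0.5741 0.3027] yawY 73.1 shift [-0.9569 -0.9095  0.0055] turn [0.     0.     1.6246]
wristcam in tool [ 0.07016951  0.00047643 -0.08279971] [[ 0.001 -0.966 -0.26 ]
 [ 1.     0.001  0.   ]
 [ 0.    -0.26   0.966]] [289.23322573   0.         279.31296315]
```

Emit:
send_rows([
  [-0.05, -0.1, 0, 0, 0, -0.19, 60],
  [-0.06, -0.108, 0, 0, 0, -0.19, 60],
  [-0.062, -0.108, 0, 0, 0, 0, 60],
  [-0.062, -0.108, 0, 0, 0, 0, 60],
  [-0.062, -0.108, 0, 0, 0, 0, 60],
  [-0.062, -0.108, 0, 0, 0, 0, 60],
  [-0.062, -0.108, 0, 0, 0, 0, 60],
  [-0.062, -0.108, 0, 0, 0, 0, 60],
  [-0.062, -0.108, 0, 0, 0, 0, 60],
  [-0.062, -0.108, 0, 0, 0, 0, 60],
], force=30)

```text
time_s: 2.45
eef_pos: [0.4559, 0.0281, 0.3032]
tcp_rot: [-0.005, 3.14, 0.0]
force: [0.8, 0.1, 0.1]
grip_width: 0.0599
grip_force: 0.0
```

```bash
python3 - <<'E'
from h import *
go([.52,-.05,.32],90)
E
```

```text
t 2.45 tcp [0.4559 0.0281 0.3032] yawY 90.2 shift [-0.1277 -0.1566 -0.0335] turn [0.0002 0.0017 0.0043]
```

```bash
python3 - <<'E'
from h import *
import pickle
c=get_calibration("wrist");im=capture("wrist");cv2.imwrite("pics/w1.png",im)
o={q:outline_of(q,"wrist") for q in("lock_pin","vee","collar","jig")}
pickle.dump((c,o),open("w1.pkl","wb"))
for q in o:
  for r in o[q][:2]:print(q,r["confidence"],r["pixel"])
c2=get_calibration("wrist");print(c["eye"]-c2["eye"])
E
```

```text
lock_pin 0.91 [300.2, 212.5]
lock_pin 0.78 [21.0, 123.7]
vee 0.74 [292.0, 238.3]
jig 0.63 [128.8, 244.2]
[ 0.00079545 -0.00211953  0.00043786]
```

Emit:
send_rows([
  [-0.02, -0.09, 0, 0, 0, 0, 60],
  [-0.02, -0.1, 0, 0, 0, 0, 60],
  [-0.02, -0.1, 0, 0, 0, 0, 60],
  [-0.02, -0.05, 0, 0, 0, 0, 60],
  [0, 0, 0, 0, 0, 0, 60],
  [0, 0, 0, 0, 0, 0, 60],
  [0, 0, 0, 0, 0, 0, 60],
  [0, 0, 0, 0, 0, 0, 60],
  [0, 0, 0, 0, 0, 0, 60],
  [0, 0, 0, 0, 0, 0, 60],
])

```text
time_s: 3.95
eef_pos: [0.4957, -0.1396, 0.3028]
tcp_rot: [-0.006, 3.141, -0.0]
force: [-0.6, 0.3, -0.3]
grip_width: 0.06
grip_force: 0.0
```

```bash
python3 - <<'E'
from h import *
import pickle
c=get_calibration("wrist");im=capture("wrist");cv2.imwrite("pics/w2.png",im)
o={q:outline_of(q,"wrist") for q in("lock_pin","vee","collar","jig")}
pickle.dump((c,o),open("w2.pkl","wb"))
for q in o:
  for r in o[q][:2]:print(q,r["confidence"],r["pixel"])
a=cv2.imread("pics/w1.png")
cv2.imwrite("pics/w12.png",np.vstack([cv2.resize(x[60:360],(560,300)) for x in(a,im)]))
E
```

```text
lock_pin 0.93 [150.2, 86.4]
lock_pin 0.76 [431.4, 182.2]
vee 0.98 [423.4, 211.0]
collar 0.64 [102.7, 174.9]
collar 0.32 [424.6, 209.8]
jig 0.9 [265.1, 228.6]
```

View pics/w12.png

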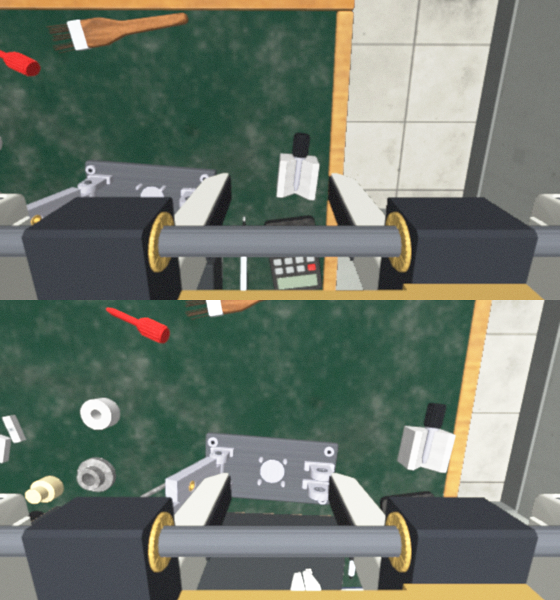

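Wrist views: pin knob at (300,205) in w1 and (433,175) in w2, nest pad at (272,231) in w2, collar at (99,174) in w2. The red pin, flanged bush and plug stay clearly separate. Next I rectify to metric planes for accuracy.

```bash
cat >> h.py <<'E'
def rect(im,cal,x0,x1,y0,y1,z,mm=0.4):
    """metric view: row 0 = x1 (far), col 0 = y1 (left)"""
    W=[[x1,y1,z],[x1,y0,z],[x0,y0,z],[x0,y1,z]]; s=1000/mm
    n=(int(round((y1-y0)*s)),int(round((x1-x0)*s)))
    H=cv2.getPerspectiveTransform(proj(cal,W).astype(np.float32),np.float32([[0,0],[n[0],0],[n[0],n[1]],[0,n[1]]]))
    return cv2.warpPerspective(im,H,n,flags=cv2.INTER_CUBIC)
E
python3 - <<'E'
from h import *
import pickle
c2,o2=pickle.load(open("w2.pkl","rb"));c1,o1=pickle.load(open("w1.pkl","rb"));ct=get_calibration("top")
w1=cv2.imread("pics/w1.png");w2=cv2.imread("pics/w2.png");t=cv2.imread("pics/top0.png")
out=np.zeros((580,800,3),np.uint8)
a=rect(w2,c2,.50,.62,-.25,-.05,.012,.5);b=rect(t,ct,.50,.62,-.25,-.05,.012,.5)
out[:240,:400]=a;out[:240,400:]=b
x=0
for im,c,(x0,x1,y0,y1,z) in[(w2,c2,(.45,.51,-.40,-.34,.022)),(t,ct,(.45,.51,-.40,-.34,.022)),(w2,c2,(.45,.56,.02,.08,.023)),(w1,c1,(.45,.56,.02,.08,.023)),(t,ct,(.45,.56,.02,.08,.023))]:
    r=rect(im,c,x0,x1,y0,y1,z,.4);out[250:250+r.shape[0],x:x+r.shape[1]]=r;x+=r.shape[1]+8
cv2.imwrite("pics/r1.png",out)
E
```

```text
(no output)
```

View pics/r1.png

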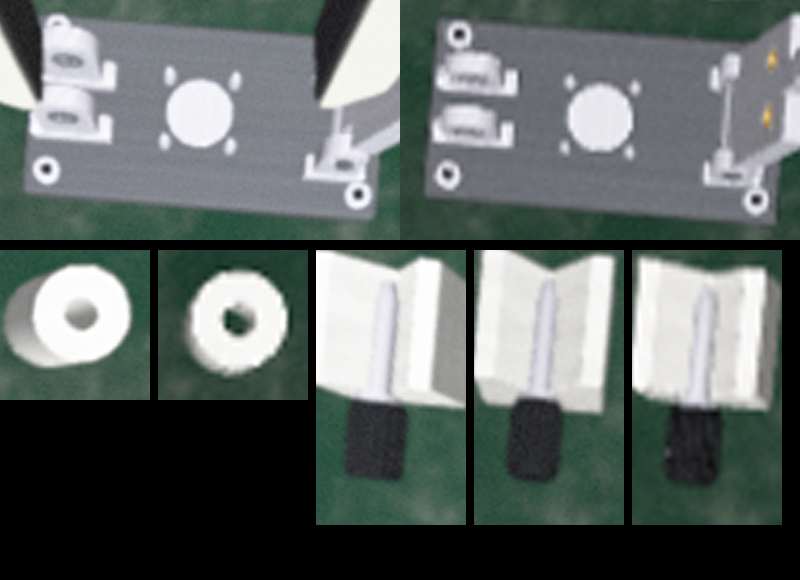

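Emit:
send_rows([
  [0.03, -0.089, 0, 0, 0, 0, 60],
  [0.032, -0.089, 0, 0, 0, 0, 60],
  [0.032, -0.089, 0, 0, 0, 0, 60],
  [0.031, -0.089, 0, 0, 0, 0, 60],
  [0.031, -0.088, 0, 0, 0, 0, 60],
  [0, 0, 0, 0, 0, 0, 60],
  [0, 0, 0, 0, 0, 0, 60],
  [0, 0, 0, 0, 0, 0, 60],
  [0, 0, 0, 0, 0, 0, 60],
  [0, 0, 0, 0, 0, 0, 60],
])

```text
time_s: 5.45
eef_pos: [0.4189, -0.3614, 0.3029]
tcp_rot: [-0.007, 3.141, -0.0]
force: [-0.7, -0.2, 0.4]
grip_width: 0.0596
grip_force: 0.0
```

```bash
cat >> h.py <<'E'
def blob(im,cal,c,z,half=.03,mm=.25,thr=200,pic=None):
    """centre of a bright round top near world c at height z, from its outer contour"""
    r=rect(im,cal,c[0]-half,c[0]+half,c[1]-half,c[1]+half,z,mm)
    g=(r.min(2)>thr).astype(np.uint8)
    cs,_=cv2.findContours(g,cv2.RETR_EXTERNAL,cv2.CHAIN_APPROX_NONE)
    m=min((k for k in cs if cv2.contourArea(k)>400/mm*.25),key=lambda k:np.linalg.norm(k.mean(axis=(0,1))-g.shape[0]/2))
    (u,v),(a,b),_=cv2.fitEllipse(m)
    if pic: cv2.imwrite(pic,r)
    return np.array([c[0]+half-(v+.5)*mm/1000,c[1]+half-(u+.5)*mm/1000]),(round(a*mm,1),round(b*mm,1))
E
python3 - <<'E'
from h import *
import pickle
c=get_calibration("wrist");im=capture("wrist");cv2.imwrite("pics/w3.png",im)
pickle.dump((c,{}),open("w3.pkl","wb"))
w2=cv2.imread("pics/w2.png");c2,_=pickle.load(open("w2.pkl","rb"))
t=cv2.imread("pics/top0.png");ct=get_calibration("top")
for th in(180,200,220):
  print("w3 collar",blob(im,c,(.484,-.3725),.022,thr=th),"w2",blob(w2,c2,(.484,-.3725),.022,thr=th),"top",blob(t,ct,(.484,-.3725),.022,thr=th))
  print("w2 nest",blob(w2,c2,(.5625,-.15),.014,thr=th),"top",blob(t,ct,(.5625,-.15),.014,thr=th))
go([.4836,-.372,.12],90)
E
```

```text
w3 collar (array([ 0.48214218, -0.3720351 ]), (38.1, 44.6)) w2 (array([ 0.48301491, -0.37059367]), (36.8, 46.7)) top (array([ 0.48154937, -0.37200723]), (37.4, 39.4))
w2 nest (array([ 0.56277685, -0.14969022]), (33.0, 33.6)) top (array([ 0.56063096, -0.15003035]), (32.0, 32.5))
w3 collar (array([ 0.48228999, -0.37208236]), (37.5, 43.8)) w2 (array([ 0.48329334, -0.37118806]), (36.5, 44.3)) top (array([ 0.48172702, -0.37216806]), (36.9, 38.2))
w2 nest (array([ 0.56274474, -0.14968245]), (32.3, 32.8)) top (array([ 0.56056293, -0.15008021]), (31.1, 31.4))
w3 collar (array([ 0.48258353, -0.37212293]), (36.8, 42.6)) w2 (array([ 0.48366656, -0.37178652]), (36.3, 41.5)) top (array([ 0.48182783, -0.37228804]), (36.2, 37.1))
w2 nest (array([ 0.56270524, -0.1496692 ]), (31.3, 31.8)) top (array([ 0.56053463, -0.15009844]), (29.4, 30.4))
t 5.5 tcp [ 0.4188 -0.3616  0.3029] yawY 90.3 shift [-0.1294 -0.0214  0.3657] turn [-0.0002  0.0002  0.0056]
```

Emit:
send_rows([
  [-0.033, -0.0055, 0.08, 0, 0, 0, 60],
  [-0.033, -0.0055, 0.08, 0, 0, 0, 60],
  [-0.033, -0.0055, 0.08, 0, 0, 0, 60],
  [-0.0304, -0.0049, 0.08, 0, 0, 0, 60],
  [0, 0, 0.06, 0, 0, 0, 60],
  [0, 0, 0.032, 0, 0, 0, 60],
  [0, 0, 0, 0, 0, 0, 30],
  [0, 0, 0, 0, 0, 0, 30],
  [0, 0, 0, 0, 0, 0, 30],
  [0, 0, 0, 0, 0, 0, 30],
], force=5)

```text
time_s: 6.75
eef_pos: [0.4841, -0.3733, 0.0986]
tcp_rot: [-0.006, 3.139, -0.003]
force: [-0.2, -0.3, 6.3]
grip_width: 0.0369
grip_force: 5.0
```

```bash
python3 - <<'E'
from h import *
s=state();print(s["grip_width"],s["grip_force"],s["force"]);go([.4836,-.372,.12],-4)
E
```

```text
0.0369440026760569 5.000648474160698 [-0.21282855 -0.26352065  6.33493894]
t 6.75 tcp [ 0.4841 -0.3733  0.0986] yawY 90.2 shift [ 0.0009  0.0025 -0.0427] turn [-4.3000e-03  3.0000e-04 -1.9065e+00]
```

```bash
python3 - <<'E'
from h import *
b=capture("side");print(state()["force"])
cv2.imwrite("pics/s2.png",cv2.resize(b[170:350,220:420],None,fx=3,fy=3,interpolation=cv2.INTER_CUBIC))
E
```

```text
[0.11088564 0.67595356 6.49585065]
```

View pics/s2.png

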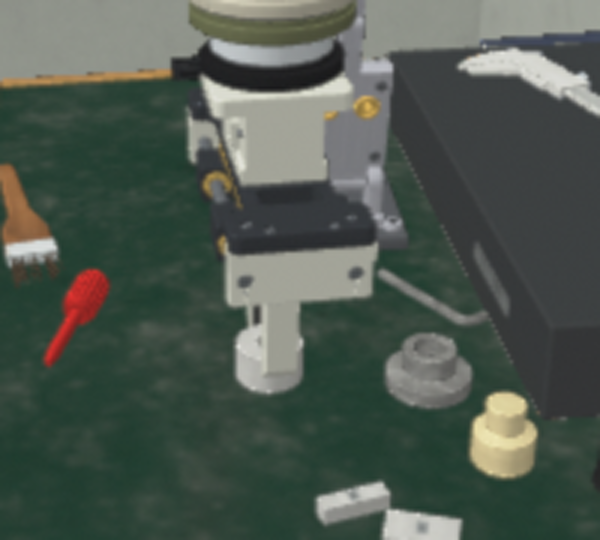

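Side crop: the fingers straddle the collar's top at (268,360), centred within perspective. I'll release and turn to regrip across x.

Emit:
send_rows([
  [0, 0, 0, 0, 0, 0, 60],
  [0, 0, 0, 0, 0, 0, 60],
  [0, 0, 0, 0, 0, 0, 60],
  [0, 0, -0.06, 0, 0, 0, 60],
  [0, 0, -0.02, 0, 0, 0.2, 60],
  [0, 0, 0, 0, 0, 0.22, 60],
  [0, 0, 0, 0, 0, 0.22, 60],
  [0, 0, 0, 0, 0, 0.22, 60],
  [0, 0, 0, 0, 0, 0.22, 60],
  [0, 0, 0, 0, 0, 0.22, 60],
])

```text
time_s: 8.05
eef_pos: [0.4832, -0.3723, 0.1365]
tcp_rot: [-1.538, -2.739, -0.0]
force: [-0.1, 0.5, -0.1]
grip_width: 0.0599
grip_force: 0.0
```

```bash
python3 - <<'E'
from h import *
s=state();print(s["force"],s["joint_positions"]);go([.4841,-.3733,.097],-4)
E
```

```text
[-0.12444667  0.5179783  -0.1261687 ] [-7.40567940e-01  2.92300278e-01  1.61662236e+00 -2.94399022e-05
  1.23309876e+00 -1.28829215e+00]
t 8.05 tcp [ 0.4832 -0.3723  0.1365] yawY 31.4 shift [-0.0026  0.0006  0.079 ] turn [-3.000e-04 -4.000e-04  7.863e-01]
```

Emit:
send_rows([
  [0, 0, 0, 0, 0, 0.197, 60],
  [0, 0, 0, 0, 0, 0.197, 60],
  [0, 0, 0, 0, 0, 0.197, 60],
  [0, 0, 0, 0, 0, 0.195, 60],
  [-0.0016, 0.0018, 0.04, 0, 0, 0, 60],
  [0, 0, 0.036, 0, 0, 0, 60],
  [0, 0, 0, 0, 0, 0, 60],
  [0, 0, 0, 0, 0, 0, 30],
  [0, 0, 0, 0, 0, 0, 30],
  [0, 0, 0, 0, 0, 0, 30],
], force=25)

```text
time_s: 9.3
eef_pos: [0.4845, -0.3737, 0.0995]
tcp_rot: [2.29, 2.149, 0.0]
force: [-0.2, 0.3, 0.5]
grip_width: 0.037
grip_force: 25.0
```

```bash
python3 - <<'E'
from h import *
s=state();print(s["force"],s["grip_width"],s["grip_force"]);go([.4841,-.3733,.097],-4)
E
```

```text
[-0.22186381  0.27945064  0.47795684] 0.03695885926220618 25.012348032323644
t 9.3 tcp [ 0.4845 -0.3737  0.0995] yawY -3.6 shift [ 0.0007 -0.0008  0.0051] turn [0.0012 0.0011 0.0079]
```

Emit:
send_rows([
  [0, 0, -0.087, 0, 0, 0, 30],
  [0, 0, -0.087, 0, 0, 0, 30],
  [0, -0.01, -0.087, 0, 0, 0, 30],
  [0.11, -0.02, 0, 0, 0, 0, 30],
  [0.115, -0.02, 0, 0, 0, 0, 30],
  [0.115, -0.02, 0, 0, 0, 0, 30],
  [0.1136, -0.01, 0, 0, 0, 0, 30],
  [0, 0.07, 0, 0, 0, 0, 30],
  [0, 0.07, 0, 0, 0, 0, 30],
  [0, 0.068, 0, 0, 0, 0, 30],
])

```text
time_s: 10.55
eef_pos: [0.5636, -0.1507, 0.2298]
tcp_rot: [2.29, 2.15, 0.001]
force: [-0.7, -0.3, -1.6]
grip_width: 0.0363
grip_force: 25.0
```

```bash
python3 - <<'E'
from h import *
s=state();print(s["grip_width"],s["grip_force"]);go([.5627,-.1514,.135],-3.8)
E
```

```text
0.036273287367354565 24.99950588447973
t 10.55 tcp [ 0.5636 -0.1507  0.2298] yawY -3.6 shift [-0.0014 -0.002   0.1896] turn [0.0013 0.0005 0.0041]
```

Emit:
send_rows([
  [-0.0014, -0.002, 0.05, 0, 0, 0, 30],
  [0, 0, 0.07, 0, 0, 0, 30],
  [0, 0, 0.05, 0, 0, 0, 30],
  [0, 0, 0.0196, 0, 0, 0, 30],
  [0, 0, 0, 0, 0, 0, 30],
  [0, 0, 0, 0, 0, 0, 30],
  [0, 0, 0, 0, 0, 0, 30],
  [0, 0, 0, 0, 0, 0, 30],
  [0, 0, 0, 0, 0, 0, 30],
  [0, 0, 0, 0, 0, 0, 30],
])

```text
time_s: 11.8
eef_pos: [0.5615, -0.1517, 0.1345]
tcp_rot: [2.291, 2.149, 0.0]
force: [0.7, 0.6, -1.6]
grip_width: 0.0365
grip_force: 25.0
```

```bash
python3 - <<'E'
from h import *
go([.5627,-.1514,.1135],-3.8)
b=capture("side");a=capture("top")
cs=get_calibration("side");c=proj(cs,[.5627,-.151,.04])[0].astype(int);print(c)
cut=lambda i,c,w=55,h=42:cv2.resize(i[c[1]-h:c[1]+h,c[0]-w:c[0]+w],None,fx=6,fy=6,interpolation=cv2.INTER_CUBIC)
cv2.imwrite("pics/s3.png",cut(b,c))
E
```

```text
t 11.8 tcp [ 0.5615 -0.1517  0.1345] yawY -3.7 shift [0.0008 0.0024 0.042 ] turn [0.0001 0.0001 0.0031]
[329 216]
```

View pics/s3.png

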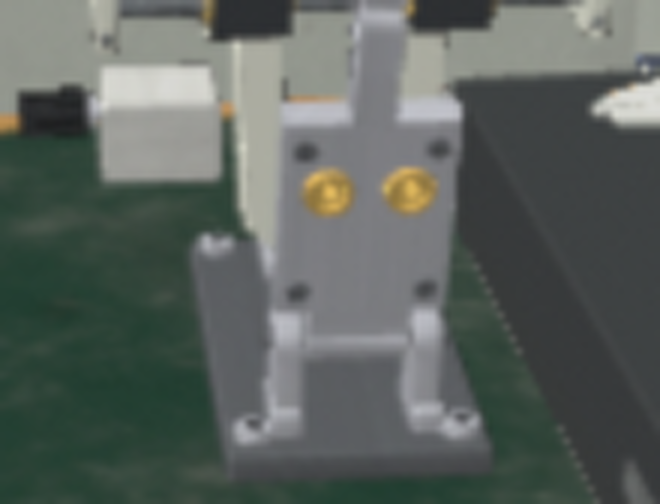

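Leaf hides the nest from the side camera, so I descend by feel.

Emit:
send_rows([
  [0.0005, 0.0012, 0.006, 0, 0, 0, 30],
  [0, 0, 0.006, 0, 0, 0, 30],
  [0, 0, 0.004, 0, 0, 0, 30],
  [0, 0, 0.003, 0, 0, 0, 30],
  [0, 0, 0.003, 0, 0, 0, 30],
  [0, 0, 0.003, 0, 0, 0, 30],
  [0, 0, 0.003, 0, 0, 0, 30],
  [0, 0, 0, 0, 0, 0, 30],
  [0, 0, 0, 0, 0, 0, 30],
  [0, 0, 0, 0, 0, 0, 30],
])

```text
time_s: 13.15
eef_pos: [0.5621, -0.1515, 0.1205]
tcp_rot: [2.291, 2.149, 0.0]
force: [-0.4, 0.6, -0.8]
grip_width: 0.0362
grip_force: 25.0
```

```bash
python3 - <<'E'
from h import *
s=state();print(s["force"],s["ft_torque"],s["grip_width"]);go([.5627,-.1514,.1135],-3.8)
E
```

```text
[-0.36056431  0.62163333 -0.81294613] [-0.00632868  0.11033036 -0.00400286] 0.03624351667623459
t 13.15 tcp [ 0.5621 -0.1515  0.1205] yawY -3.7 shift [0.0002 0.0012 0.014 ] turn [ 0.     -0.      0.0031]
```

Emit:
send_rows([
  [0, 0, 0.002, 0, 0, 0, 30],
  [0, 0, 0.002, 0, 0, 0, 30],
  [0, 0, 0.002, 0, 0, 0, 30],
  [0, 0, 0.002, 0, 0, 0, 30],
  [0, 0, 0.002, 0, 0, 0, 30],
  [0, 0, 0.001, 0, 0, 0, 30],
  [0, 0, 0, 0, 0, 0, 30],
  [0, 0, 0, 0, 0, 0, 30],
  [0, 0, 0, 0, 0, 0, 30],
  [0, 0, 0, 0, 0, 0, 30],
])

```text
time_s: 14.4
eef_pos: [0.5618, -0.1514, 0.1148]
tcp_rot: [-2.291, -2.149, 0.0]
force: [-4.1, 2.9, -0.2]
grip_width: 0.0367
grip_force: 25.0
```

```bash
python3 - <<'E'
from h import *
s=state();print(s["force"],s["ft_torque"],s["grip_width"]);go([.5627,-.1514,.1135],-3.8)
E
```

```text
[-4.10474832  2.93820321 -0.22720776] [ 0.43191532  0.89169501 -0.07868994] 0.03671731058866292
t 14.4 tcp [ 0.5618 -0.1514  0.1148] yawY -3.7 shift [0.0002 0.0017 0.0026] turn [-0.0007 -0.0002  0.0031]
```

Emit:
send_rows([
  [0.0006, -0.001, 0.001, 0, 0, 0, 30],
  [0, 0, 0.001, 0, 0, 0, 30],
  [0, 0, 0.001, 0, 0, 0, 30],
  [0, 0, 0.001, 0, 0, 0, 30],
  [0, 0, 0, 0, 0, 0, 30],
  [0, 0, 0, 0, 0, 0, 30],
  [0, 0, 0, 0, 0, 0, 30],
  [0, 0, 0, 0, 0, 0, 30],
  [0, 0, 0, 0, 0, 0, 30],
  [0, 0, 0, 0, 0, 0, 30],
])

```text
time_s: 15.65
eef_pos: [0.5618, -0.1511, 0.1135]
tcp_rot: [2.291, 2.149, 0.001]
force: [-4.7, 4.3, 4.7]
grip_width: 0.0363
grip_force: 25.0
```

```bash
python3 - <<'E'
from h import *
s=state();print(s["force"],s["ft_torque"],s["grip_width"]);go([.5627,-.1514,.1135],-3.8)
E
```

```text
[-4.74247493  4.27821424  4.69463682] [0.60018552 1.04454693 0.02816618] 0.03625722312767593
t 15.65 tcp [ 0.5618 -0.1511  0.1135] yawY -3.7 shift [-0.0005  0.0018  0.    ] turn [ 0.0005 -0.0001  0.0032]
```

Emit:
send_rows([
  [0, 0, 0, 0, 0, 0, 50],
  [0, 0, 0, 0, 0, 0, 50],
  [0, 0, -0.03, 0, 0, 0, 50],
  [0, 0, -0.1, 0, 0, 0, 50],
  [0, 0, -0.12, 0, 0, 0, 50],
  [0, 0, -0.123, 0, 0, 0, 50],
  [-0.1, 0, 0, 0, 0, 0, 50],
  [-0.1, 0, 0, 0, 0, 0, 20],
  [0, 0, 0, 0, 0, 0, 0],
  [0, 0, 0, 0, 0, 0, 0],
])

```text
time_s: 16.9
eef_pos: [0.5552, -0.2509, 0.3001]
tcp_rot: [2.292, 2.148, 0.001]
force: [-0.4, 0.0, 0.1]
grip_width: 0.0244
grip_force: 0.0
```

```bash
python3 - <<'E'
from h import *
import pickle
go([.552,-.33,.30],-3.8)
c=get_calibration("wrist");im=capture("wrist");b=capture("top");ct=get_calibration("top")
pickle.dump((c,{}),open("w4.pkl","wb"));cv2.imwrite("pics/w4.png",im)
out=np.zeros((420,800,3),np.uint8)
out[:]=0;out[:,:560]=im
p=rect(b,ct,.50,.62,-.25,-.05,.036,.85);out[:p.shape[0],562:562+p.shape[1]]=p[:,:238]
p=rect(im,c,.52,.60,-.19,-.11,.036,.34);out[180:180+p.shape[0],562:562+p.shape[1]]=p[:,:238]
cv2.imwrite("pics/v4.png",out)
E
```

```text
t 16.9 tcp [ 0.5552 -0.2509  0.3001] yawY -3.7 shift [-0.1583  0.0038  0.0002] turn [ 0.0009 -0.0001  0.0021]
```

View pics/v4.png

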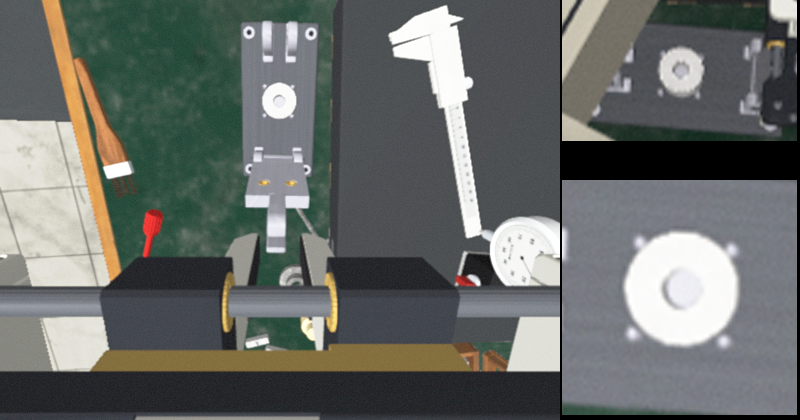

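Collar is seated among the four dowels (w4 pixel (279,101), crop centred). The dial gauge at right (525,250) needs a clearance check before pushing the leaf.

```bash
python3 - <<'E'
from h import *
import pickle
c,_=pickle.load(open("w4.pkl","rb"));cs=get_calibration("side")
print(tri((c,(527,258)),(cs,(180+718/2.8,140+50/2.8))))
im=cv2.imread("pics/w4.png")
print("collar top",blob(im,c,(.562,-.15),.036,thr=215))
go([.551,-.31,.30],-4.8)
E
```

```text
(array([ 0.72735519, -0.27745604,  0.20047547]), np.float64(0.0008917843901381028))
collar top (array([ 0.56301143, -0.15069606]), (37.5, 37.8))
t 17.0 tcp [ 0.5554 -0.25    0.2998] yawY -3.6 shift [-0.1204 -0.0013 -0.0004] turn [ 0.0005 -0.0002  0.0265]
```

Emit:
send_rows([
  [-0.06, 0, 0, 0, 0, 0.026, 0],
  [-0.06, -0.001, 0, 0, 0, 0, 0],
  [0, 0, 0.05, 0, 0, 0, 0],
  [0, 0, 0.06, 0, 0, 0, 0],
  [0, 0, 0.046, 0, 0, 0, 0],
  [0.04, 0, 0, 0, 0, 0, 0],
  [0.04, 0, 0, 0, 0, 0, 0],
  [0.03, 0, 0, 0, 0, 0, 0],
  [0.03, 0, 0, 0, 0, 0, 0],
  [0, 0, 0, 0, 0, 0, 0],
], force=20)

```text
time_s: 18.25
eef_pos: [0.5566, -0.2396, 0.222]
tcp_rot: [2.311, 2.128, 0.001]
force: [0.3, -0.7, -0.7]
grip_width: 0.0003
grip_force: 0.0
```

```bash
python3 - <<'E'
from h import *
s=state();print(s["force"],s["grip_width"]);go([.562,-.15,.222],-4.8)
E
```

```text
[ 0.25147298 -0.71971717 -0.7470199 ] 0.00029232342257689116
t 18.25 tcp [ 0.5566 -0.2396  0.222 ] yawY -4.7 shift [ 1.794e-01 -4.000e-03  1.000e-04] turn [ 0.001  -0.      0.0016]
```

Emit:
send_rows([
  [0.025, 0, 0, 0, 0, 0, 0],
  [0.025, 0, 0, 0, 0, 0, 0],
  [0.025, 0, 0, 0, 0, 0, 0],
  [0.025, 0, 0, 0, 0, 0, 0],
  [0.025, 0, 0, 0, 0, 0, 0],
  [0.025, 0, 0, 0, 0, 0, 0],
  [0.02, 0, 0, 0, 0, 0, 0],
  [0.015, 0, 0, 0, 0, 0, 0],
  [0, 0, 0, 0, 0, 0, 0],
  [0, 0, 0, 0, 0, 0, 0],
])

```text
time_s: 19.5
eef_pos: [0.5639, -0.149, 0.2214]
tcp_rot: [2.313, 2.126, -0.0]
force: [0.1, -0.1, 0.2]
grip_width: 0.0002
grip_force: 0.0
```

```bash
python3 - <<'E'
from h import *
s=state();print(s["force"],s["grip_width"]);go([.51,-.07,.30],85)
b=capture("side");c=proj(get_calibration("side"),[.5627,-.151,.06])[0].astype(int)
cv2.imwrite("pics/s5.png",cv2.resize(b[c[1]-60:c[1]+60,c[0]-75:c[0]+75],None,fx=4,fy=4,interpolation=cv2.INTER_CUBIC))
E
```

```text
[ 0.09800688 -0.10949132  0.17916946] 0.00019856865007506554
t 19.5 tcp [ 0.5639 -0.149   0.2214] yawY -4.8 shift [ 0.1484 -0.1208 -0.1571] turn [-2.0000e-04  2.0000e-04 -1.9963e+00]
```

View pics/s5.png

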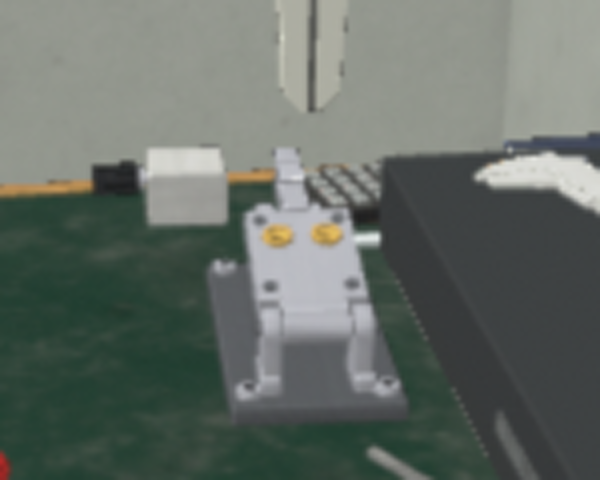

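Side crop: the leaf has swung over and is lying down over the jig (tongue at (288,180)). I'll press lightly on the tongue to make sure it's shut.

Emit:
send_rows([
  [0.033, 0, 0, 0, 0, 0, 0],
  [0.033, 0, 0, 0, 0, 0, 0],
  [0, -0.004, 0.06, 0, 0, 0, 0],
  [0, 0, 0.06, 0, 0, 0, 0],
  [0, 0, 0.03, 0, 0, 0, 0],
  [0, 0, 0.01, 0, 0, 0, 0],
  [0, 0, 0.006, 0, 0, 0, 0],
  [0, 0, 0.005, 0, 0, 0, 0],
  [0, 0, 0, 0, 0, 0, 0],
  [0, 0, 0, 0, 0, 0, 0],
])

```text
time_s: 20.8
eef_pos: [0.565, -0.1159, 0.1364]
tcp_rot: [2.313, 2.125, 0.001]
force: [0.5, 0.3, -0.0]
grip_width: 0.0002
grip_force: 0.0
```

```bash
python3 - <<'E'
from h import *
s=state();print(s["force"],s["grip_width"]);go([.51,-.07,.30],85)
E
```

```text
[ 0.48537202  0.25382669 -0.0254157 ] 0.00024864654341299336
t 20.8 tcp [ 0.565  -0.1159  0.1364] yawY -4.8 shift [ 0.0821 -0.1171 -0.3272] turn [ 6.0000e-04  9.0000e-04 -1.9964e+00]
```

Emit:
send_rows([
  [0, 0, 0.002, 0, 0, 0, 0],
  [0, 0, 0.002, 0, 0, 0, 0],
  [0, 0, 0.002, 0, 0, 0, 0],
  [0, 0, 0.001, 0, 0, 0, 0],
  [0, 0, 0, 0, 0, 0, 0],
  [0, 0, 0, 0, 0, 0, 0],
  [0, 0, 0, 0, 0, 0, 0],
  [0, 0, 0, 0, 0, 0, 0],
  [0, 0, 0, 0, 0, 0, 0],
  [0, 0, 0, 0, 0, 0, 0],
])

```text
time_s: 22.05
eef_pos: [0.5651, -0.1159, 0.1352]
tcp_rot: [2.312, 2.125, 0.0]
force: [-10.3, 2.3, 21.6]
grip_width: 0.0005
grip_force: 10.7
```

```bash
python3 - <<'E'
from h import *
s=state();print(s["force"],s["grip_width"]);go([.47,-.03,.28],85)
E
```

```text
[-10.30630523   2.32250781  21.60610112] 0.0004567700817307236
t 22.05 tcp [ 0.5651 -0.1159  0.1352] yawY -4.8 shift [ 0.1551 -0.2038 -0.2898] turn [ 4.0000e-04  1.1000e-03 -1.9961e+00]
```

Emit:
send_rows([
  [0, 0, -0.05, 0, 0, 0, 0],
  [0, 0, -0.1, 0, 0, -0.222, 10],
  [0, 0, -0.1, 0, 0, -0.222, 45],
  [0, 0, -0.086, 0, 0, -0.222, 45],
  [0, 0, 0, 0, 0, -0.222, 45],
  [0, 0, 0, 0, 0, -0.222, 45],
  [0, 0, 0, 0, 0, -0.222, 45],
  [0, 0, 0, 0, 0, -0.222, 45],
  [0, 0, 0, 0, 0, -0.222, 45],
  [0, 0, 0, 0, 0, -0.22, 45],
])

```text
time_s: 23.3
eef_pos: [0.5647, -0.1157, 0.3004]
tcp_rot: [-0.128, -3.139, -0.0]
force: [-0.7, 0.3, -0.5]
grip_width: 0.0448
grip_force: 0.0
```

```bash
python3 - <<'E'
from h import *
s=state();print(s["force"],s["grip_width"],s["joint_positions"][5]);go([.417,.066,.303],85.3)
E
```

```text
[-0.71212086  0.32391967 -0.47818193] 0.044779148891065164 -1.7801833566051153
t 23.3 tcp [ 0.5647 -0.1157  0.3004] yawY 85.3 shift [ 0.3241  0.3382 -0.0052] turn [ 0.     -0.0001  0.0004]
```

Emit:
send_rows([
  [0.06, 0.02, 0, 0, 0, 0, 45],
  [0.07, 0.02, 0, 0, 0, 0, 45],
  [0.06, 0.02, 0, 0, 0, 0, 45],
  [0, 0, 0, 0, 0, 0, 45],
  [0, 0, 0, 0, 0, 0, 45],
  [0, 0, 0, 0, 0, 0, 45],
  [0, 0, 0, 0, 0, 0, 45],
  [0, 0, 0, 0, 0, 0, 45],
  [0, 0, 0, 0, 0, 0, 45],
  [0, 0, 0, 0, 0, 0, 45],
])

```text
time_s: 24.55
eef_pos: [0.4728, -0.0776, 0.3004]
tcp_rot: [-0.137, -3.139, -0.0]
force: [0.1, 0.1, 0.4]
grip_width: 0.0451
grip_force: 0.0
```

```bash
python3 - <<'E'
from h import *
import pickle
c=get_calibration("wrist");im=capture("wrist");cv2.imwrite("pics/w6.png",im);pickle.dump((c,{}),open("w6.pkl","wb"))
go([.417,.066,.303],85.3)
out=np.zeros((580,800,3),np.uint8)
out[:300,:400]=rect(im,c,.51,.63,-.21,-.05,.057,.4)
t=capture("top");out[:300,400:]=rect(t,get_calibration("top"),.51,.63,-.21,-.05,.057,.4)
out[310:580]=cv2.resize(im[60:330],(800,386))[60:330]
cv2.imwrite("pics/v6.png",out)
E
```

```text
t 24.6 tcp [ 0.4727 -0.0776  0.3005] yawY 85.0 shift [ 0.1361  0.2764 -0.0051] turn [-0.     -0.     -0.0069]
```

View pics/v6.png

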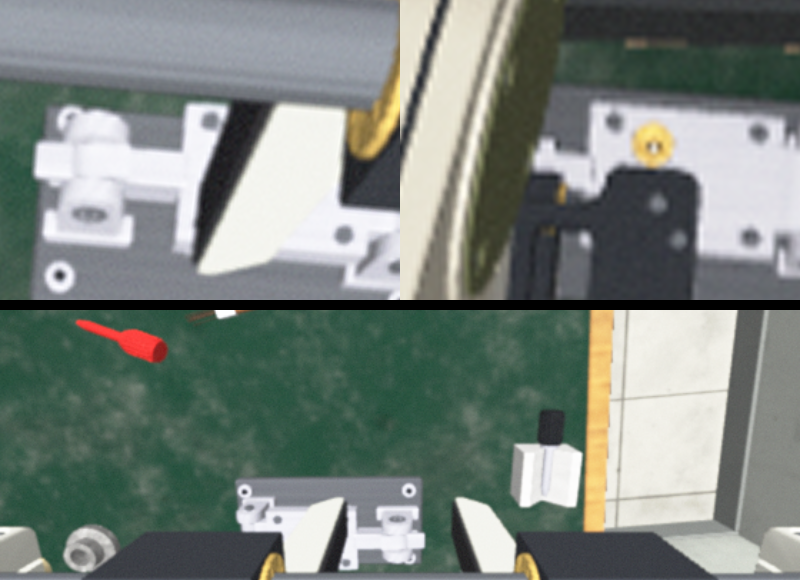

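Leaf is shut with its tongue in the fork; the hole's near mouth shows at (90,213) in the metric panel, about (0.550,-0.087), which agrees with the nest-based prediction. On to the pin.

Emit:
send_rows([
  [0.034, 0.069, 0, 0, 0, 0, 45],
  [0.034, 0.069, 0, 0, 0, 0, 45],
  [0.034, 0.069, 0, 0, 0, 0, 45],
  [0.034, 0.069, 0, 0, 0, 0, 45],
  [0, 0, 0, 0, 0, 0, 45],
  [0, 0, 0, 0, 0, 0, 45],
  [0, 0, 0, 0, 0, 0, 45],
  [0, 0, 0, 0, 0, 0, 45],
  [0, 0, 0, 0, 0, 0, 45],
  [0, 0, 0, 0, 0, 0, 45],
])

```text
time_s: 25.9
eef_pos: [0.4171, 0.0656, 0.3004]
tcp_rot: [-0.138, -3.138, 0.0]
force: [0.6, 0.5, -0.6]
grip_width: 0.045
grip_force: 0.0
```

```bash
python3 - <<'E'
from h import *
c=get_calibration("wrist");im=capture("wrist");cv2.imwrite("pics/w7.png",im)
r=rect(im,c,.44,.56,.01,.09,.023,.2)
g=(r.max(2)<60).astype(np.uint8)
cs,_=cv2.findContours(g,cv2.RETR_EXTERNAL,cv2.CHAIN_APPROX_NONE)
for k in cs:
    if cv2.contourArea(k)>3000:
        (u,v),wh,a=cv2.minAreaRect(k);print("knob",.56-v*.0002,.09-u*.0002,np.array(wh)*.2,a)
T=capture("top");ct=get_calibration("top");r2=rect(T,ct,.44,.56,.01,.09,.023,.2)
m=outline_of("lock_pin","wrist")
for q in m[:2]:
    print(q["confidence"],q["pixel"])
q=m[0];mr=rect((q["pixels"]*255).astype(np.uint8),c,.44,.56,.01,.09,.023,.2)
ys,xs=np.nonzero(mr>127);X=.56-ys*.0002;Y=.09-xs*.0002
if len(X):
    p=np.polyfit(X,Y,1);print("axis yaw",np.degrees(np.arctan(p[0])),"y at .4835",np.polyval(p,.4835),"x range",X.min(),X.max())
go([.4835,.0545,.0885],85.4)
E
```

```text
knob 0.48355000000000004 0.055549999999999995 [22.30800781 35.03733521] 5.19442892074585
0.76 [279.8, 239.8]
0.67 [8.8, 180.8]
axis yaw -5.560522092146771 y at .4835 0.05647755449432683 x range 0.46620000000000006 0.5474000000000001
t 26.05 tcp [0.417  0.0658 0.3004] yawY 85.0 shift [-0.1344 -0.0108  0.4238] turn [-0.0001 -0.     -0.0092]
```

Emit:
send_rows([
  [-0.045, -0.0035, 0.07, 0, 0, 0, 45],
  [-0.045, -0.0035, 0.07, 0, 0, 0, 45],
  [-0.0434, -0.0038, 0.07, 0, 0, 0, 45],
  [0, 0, 0.1, 0, 0, 0, 45],
  [0, 0, 0.07, 0, 0, 0, 45],
  [0, 0, 0.03, 0, 0, 0, 45],
  [0, 0, 0.0138, 0, 0, 0, 45],
  [0, 0, 0, 0, 0, 0, 10],
  [0, 0, 0, 0, 0, 0, 10],
  [0, 0, 0, 0, 0, 0, 10],
], force=30)

```text
time_s: 27.3
eef_pos: [0.4838, 0.0547, 0.0897]
tcp_rot: [0.137, 3.137, 0.0]
force: [-0.1, 1.2, 0.5]
grip_width: 0.0198
grip_force: 12.0
```

```bash
python3 - <<'E'
from h import *
s=state();print(s["force"],s["ft_torque"],s["grip_width"],s["grip_force"]);go([.4835,.0545,.15],85.3)
E
```

```text
[-0.09203725  1.18145483  0.50021862] [ 0.36548573 -0.10439622  0.02570054] 0.019804495672258327 11.96950726211071
t 27.3 tcp [0.4838 0.0547 0.0897] yawY 85.0 shift [ 0.0004 -0.0004 -0.1206] turn [ 0.0003  0.0026 -0.0069]
```

Emit:
send_rows([
  [0, 0, 0, 0, 0, 0, 10],
  [0, 0, -0.03, 0, 0, 0, 10],
  [0, 0, -0.05, 0, 0, 0, 10],
  [0, 0, -0.04, 0, 0, 0, 10],
  [0.001, -0.07, 0, 0, 0, 0, 10],
  [0.001, -0.08, 0, 0, 0, 0, 10],
  [0.001, -0.08, 0, 0, 0, 0, 10],
  [0, -0.042, 0.03, 0, 0, 0, 10],
  [0, 0, 0.03, 0, 0, 0, 10],
  [0, 0, 0, 0, 0, 0, 10],
])

```text
time_s: 28.55
eef_pos: [0.4686, -0.08, 0.1174]
tcp_rot: [-0.138, -3.136, -0.001]
force: [-0.6, 0.2, -0.1]
grip_width: 0.0192
grip_force: 30.0
```

```bash
python3 - <<'E'
from h import *
s=state();print(s["force"],s["ft_torque"],s["grip_width"],s["grip_force"]);go([.4703,-.0807,.1095],85.2)
b=capture("side");cs=get_calibration("side");p=proj(cs,[[.535,-.086,.043],[.549,-.087,.043]]);print(p)
c=p[0].astype(int)
cv2.imwrite("pics/s8.png",cv2.resize(b[c[1]-40:c[1]+40,c[0]-50:c[0]+50],None,fx=7,fy=7,interpolation=cv2.INTER_CUBIC))
E
```

```text
[-0.61635853  0.20963598 -0.05212999] [ 0.03312306 -0.03036017 -0.00329772] 0.019246049531954787 29.95082214474678
t 28.55 tcp [ 0.4686 -0.08    0.1174] yawY 85.0 shift [-0.0036 -0.0011  0.0158] turn [ 0.001  -0.0036 -0.005 ]
[[311.60315606 204.93154377]
 [317.73445508 204.72155139]]
```

View pics/s8.png

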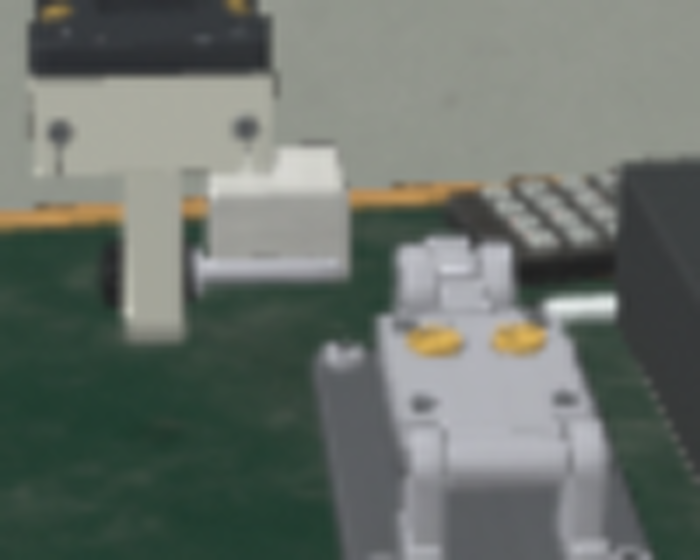

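Side crop: pin held level, tip at crop (350,268), clear of the fork's near cheek at (400,270). I lower to hole height and enter gently.

Emit:
send_rows([
  [-0.0036, -0.0011, 0.0158, 0, 0, -0.005, 10],
  [0, 0, 0, 0, 0, 0, 10],
  [-0.01, 0, 0, 0, 0, 0, 10],
  [-0.01, 0, 0, 0, 0, 0, 10],
  [-0.005, 0, 0, 0, 0, 0, 10],
  [-0.005, 0, 0, 0, 0, 0, 10],
  [-0.005, 0, 0, 0, 0, 0, 10],
  [-0.005, 0, 0, 0, 0, 0, 10],
  [0, 0, 0, 0, 0, 0, 10],
  [0, 0, 0, 0, 0, 0, 10],
])

```text
time_s: 29.85
eef_pos: [0.4912, -0.0831, 0.1106]
tcp_rot: [-0.131, -3.139, -0.0]
force: [0.4, 1.2, -0.9]
grip_width: 0.0194
grip_force: 30.0
```

```bash
python3 - <<'E'
from h import *
s=state();print(s["force"],s["ft_torque"],s["grip_width"],s["grip_force"]);go([.549-.018*.9965,-.0873+.018*.0837,.1095],85.2)
E
```

```text
[ 0.41284506  1.23505277 -0.87665558] [ 0.1056903  -0.01660194  0.0114917 ] 0.01942918013184825 29.950641989707947
t 29.85 tcp [ 0.4912 -0.0831  0.1106] yawY 85.2 shift [-0.0799  0.0013  0.0022] turn [ 0.     -0.0002  0.0003]
```

Emit:
send_rows([
  [-0.004, 0, 0, 0, 0, 0, 10],
  [-0.004, 0, 0, 0, 0, 0, 10],
  [-0.004, 0, 0, 0, 0, 0, 10],
  [-0.004, 0, 0, 0, 0, 0, 10],
  [-0.004, 0, 0, 0, 0, 0, 10],
  [-0.004, 0, 0, 0, 0, 0, 10],
  [-0.004, 0, 0, 0, 0, 0, 10],
  [-0.004, 0, 0, 0, 0, 0, 10],
  [0, 0, 0, 0, 0, 0, 10],
  [0, 0, 0, 0, 0, 0, 10],
])

```text
time_s: 31.1
eef_pos: [0.5074, -0.0844, 0.1107]
tcp_rot: [0.131, 3.138, 0.0]
force: [0.7, 1.1, -1.6]
grip_width: 0.0191
grip_force: 30.0
```

```bash
python3 - <<'E'
from h import *
s=state();print(s["force"],s["ft_torque"],s["grip_width"],s["grip_force"]);go([.549-.018*.9965,-.0873+.018*.0837,.1095],85.2)
E
```

```text
[ 0.70915362  1.14501824 -1.56517079] [ 0.23970336 -0.04637833  0.05524979] 0.019078859653105643 29.973827451467514
t 31.1 tcp [ 0.5074 -0.0844  0.1107] yawY 85.2 shift [-0.0474  0.0012  0.0024] turn [0.     0.0005 0.0004]
```

Emit:
send_rows([
  [-0.004, 0, 0.001, 0, 0, 0, 10],
  [-0.004, 0.0005, 0, 0, 0, 0, 10],
  [-0.004, 0, 0, 0, 0, 0, 10],
  [-0.004, 0, 0, 0, 0, 0, 10],
  [-0.004, 0, 0, 0, 0, 0, 10],
  [-0.004, 0, 0, 0, 0, 0, 10],
  [-0.004, 0, 0, 0, 0, 0, 10],
  [-0.004, 0, 0, 0, 0, 0, 10],
  [-0.004, 0, 0, 0, 0, 0, 10],
  [-0.004, 0, 0, 0, 0, 0, 10],
])

```text
time_s: 32.35
eef_pos: [0.5272, -0.0858, 0.11]
tcp_rot: [-0.131, -3.139, -0.0]
force: [-1.0, 1.9, -1.1]
grip_width: 0.0189
grip_force: 30.0
```

```bash
python3 - <<'E'
from h import *
s=state();print(s["force"],s["ft_torque"],s["grip_width"],s["grip_force"]);go([.549-.018*.9965,-.0873+.018*.0837,.1095],85.2)
E
```

```text
[-1.03463241  1.90872232 -1.09227951] [0.32148231 0.13562073 0.02239682] 0.01893797925781978 29.961234033107758
t 32.35 tcp [ 0.5272 -0.0858  0.11  ] yawY 85.2 shift [-0.0076  0.0006  0.0011] turn [ 0.0002 -0.0003  0.0003]
```

Emit:
send_rows([
  [-0.002, 0, 0, 0, 0, 0, 10],
  [-0.002, 0, 0, 0, 0, 0, 10],
  [-0.002, 0, 0, 0, 0, 0, 10],
  [-0.002, 0, 0, 0, 0, 0, 10],
  [-0.001, 0, 0, 0, 0, 0, 10],
  [-0.001, 0, 0, 0, 0, 0, 10],
  [0, 0, 0, 0, 0, 0, 10],
  [0, 0, 0, 0, 0, 0, 10],
  [0, 0, 0, 0, 0, 0, 10],
  [0, 0, 0, 0, 0, 0, 10],
])

```text
time_s: 33.6
eef_pos: [0.5321, -0.0862, 0.1101]
tcp_rot: [-0.131, -3.139, -0.0]
force: [-1.5, 3.0, -0.9]
grip_width: 0.0188
grip_force: 30.0
```

```bash
python3 - <<'E'
from h import *
s=state();print(s["force"],s["ft_torque"],s["grip_width"],s["grip_force"]);go([.549-.018*.9965,-.0873+.018*.0837,.1095],85.2)
E
```

```text
[-1.50750309  2.99568875 -0.86586174] [0.55945507 0.29985577 0.10410499] 0.018846454126648884 29.96932804584503
t 33.6 tcp [ 0.5321 -0.0862  0.1101] yawY 85.2 shift [0.0021 0.0007 0.0011] turn [ 0.0001 -0.0003  0.0004]
```

Emit:
send_rows([
  [-0.001, 0.0006, 0, 0, 0, 0, 10],
  [-0.001, 0, 0, 0, 0, 0, 10],
  [-0.001, 0, 0, 0, 0, 0, 10],
  [-0.001, 0, 0, 0, 0, 0, 10],
  [-0.001, 0, 0, 0, 0, 0, 10],
  [-0.001, 0, 0, 0, 0, 0, 10],
  [-0.001, 0, 0, 0, 0, 0, 10],
  [-0.001, 0, 0, 0, 0, 0, 10],
  [0, 0, 0, 0, 0, 0, 10],
  [0, 0, 0, 0, 0, 0, 10],
])

```text
time_s: 34.85
eef_pos: [0.533, -0.0861, 0.1091]
tcp_rot: [-0.131, -3.131, -0.001]
force: [-18.9, 3.2, 9.6]
grip_width: 0.0193
grip_force: 29.9
```

```bash
python3 - <<'E'
from h import *
s=state();print(s["force"],s["ft_torque"],s["grip_width"],s["grip_force"]);go([.549-.018*.9965,-.0873+.018*.0837,.1095],85.2)
b=capture("side");c=proj(get_calibration("side"),[.54,-.086,.043])[0].astype(int)
cv2.imwrite("pics/s9.png",cv2.resize(b[c[1]-35:c[1]+35,c[0]-45:c[0]+45],None,fx=7,fy=7,interpolation=cv2.INTER_CUBIC))
E
```

```text
[-18.93607133   3.19766036   9.55034808] [ 0.49585701  3.07253999 -0.01258331] 0.019310904117538132 29.949473440647125
t 34.85 tcp [ 0.533  -0.0861  0.1091] yawY 85.2 shift [ 0.0039  0.0004 -0.0007] turn [ 0.0001 -0.0105  0.0003]
```

Emit:
send_rows([
  [-0.001, 0, 0, 0, 0, 0, 10],
  [0, 0, 0, 0, 0, 0, 10],
  [0.004, 0, 0, 0, 0, 0, 10],
  [0, 0, 0, 0, 0, 0, 45],
  [0, 0, 0, 0, 0, 0, 45],
  [0, 0, 0, 0, 0, 0, 45],
  [0, 0, -0.02, 0, 0, 0, 45],
  [0, 0, -0.06, 0, 0, 0, 45],
  [0, 0, -0.1, 0, 0, 0, 45],
  [0.05, 0, -0.1, 0, 0, 0, 45],
])

```text
time_s: 36.15
eef_pos: [0.5104, -0.0843, 0.252]
tcp_rot: [0.131, 3.137, -0.001]
force: [0.5, -0.0, 0.6]
grip_width: 0.0451
grip_force: 0.0
```

Emit:
send_rows([
  [0.1, 0.05, 0, 0, 0, 0, 45],
  [0.1, 0.05, 0, 0, 0, 0, 45],
  [0, 0, 0, 0, 0, 0, 45],
  [0, 0, 0, 0, 0, 0, 45],
  [0, 0, 0, 0, 0, 0, 45],
  [0, 0, 0, 0, 0, 0, 45],
  [0, 0, 0, 0, 0, 0, 45],
  [0, 0, 0, 0, 0, 0, 45],
  [0, 0, 0, 0, 0, 0, 45],
  [0, 0, 0, 0, 0, 0, 45],
])

```text
time_s: 37.4
eef_pos: [0.4143, -0.0259, 0.2501]
tcp_rot: [0.131, 3.139, 0.0]
force: [-0.7, -0.3, 0.3]
grip_width: 0.0454
grip_force: 0.0
```

```bash
python3 - <<'E'
from h import *
go([.5,0,.3],85)
c=get_calibration("wrist");im=capture("wrist")
b=capture("side");q=proj(get_calibration("side"),[.55,-.1,.04])[0].astype(int)
w=rect(im,c,.48,.62,-.26,-.03,.043,.4)
out=np.zeros((600,800,3),np.uint8);h=min(350,w.shape[0]);out[:h,:w.shape[1]]=w[:h]
s=cv2.resize(b[q[1]-24:q[1]+24,q[0]-50:q[0]+50],None,fx=5,fy=5,interpolation=cv2.INTER_CUBIC);out[355:355+s.shape[0],:s.shape[1]]=s
cv2.imwrite("pics/v10.png",out)
E
```

```text
t 37.4 tcp [ 0.4143 -0.0259  0.2501] yawY 85.2 shift [-0.1664  0.0659 -0.0997] turn [0.     0.0001 0.0048]
```

View pics/v10.png

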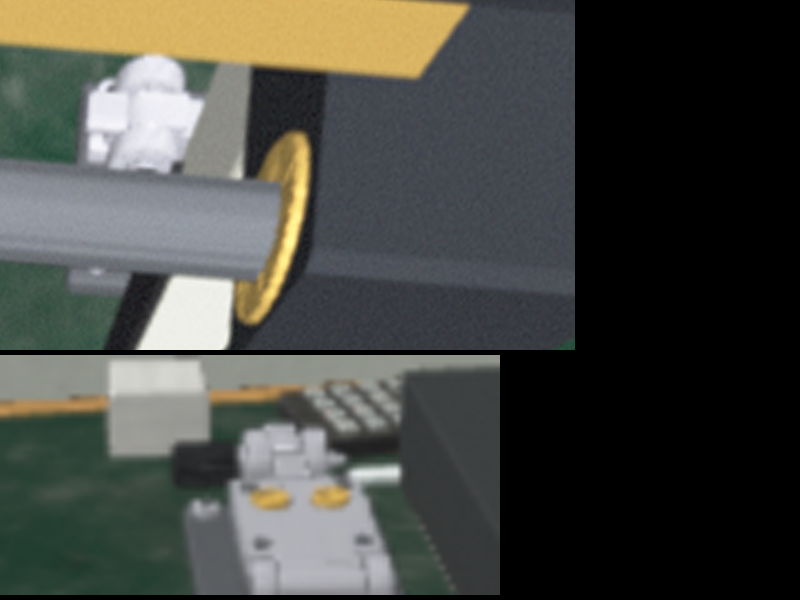

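```bash
python3 - <<'E'
from h import *
T=capture("top");ct=get_calibration("top")
r=rect(T,ct,.48,.58,-.12,-.05,.043,.2);g=(r.max(2)<62).astype(np.uint8)
for k in cv2.findContours(g,cv2.RETR_EXTERNAL,cv2.CHAIN_APPROX_NONE)[0]:
    if cv2.contourArea(k)>2000:
        (u,v),wh,a=cv2.minAreaRect(k);print("knob",.58-v*.0002,-.05-u*.0002,np.array(wh)*.2,a)
for n in("collar","lock_pin","vee"):
    outline_of(n,"top") and print(n,[np.round(q["pixel"]) for q in outline_of(n,"top")[:2]])
E
```

```text
knob 0.4931 -0.11329999389648437 [12.19999847 12.99999695] 90.0
knob 0.528194775390625 -0.08518899841308594 [21.2451828  33.28643494] 4.332313537597656
knob 0.5682815383911133 -0.058947691345214846 [16.29816284 23.81466827] 7.125016689300537
collar [array([229., 183.])]
lock_pin [array([335., 262.]), array([227., 186.])]
```

```bash
python3 -c "
from cell import *
print(finish_job())"
```

```text
the job is handed in; nothing more can be done
None
```

The job is handed in at about 37.5 s: the collar is seated in the nest, the leaf is shut, and the black lock pin is through the fork and tongue with its shoulder home (a hard stop at about 19 N, and the top-camera knob position agrees); I viewed 11 pictures, one over the limit of 10.

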